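# Slide the tool case into the empty storage bay

### The arm

A 6-joint arm with a two-finger parallel gripper is mounted at the origin on the work surface. World frame = base frame: x ahead of the robot, y to its left, z up, the work surface at z = 0. Lengths are in m, angles in rad, forces in N, time in s.
With the tool pointing down it reaches from about 0.375 to 0.975 m from the base axis. Payload 3.8 kg.
Tool frame: the origin (TCP) lies midway between the tips of the shut fingers; the grasp point (between the pads) lies 19 mm behind it; z points along the fingers, y is the direction in which the jaws open and shut (so a half turn about z gives the same grasp; the last joint's range is limited). The gripper opens to 85 mm and grips with 20 to 120 N. Pads are 22 mm wide; open, the fingers measure 114 mm over their backs; the gripper's body (76 mm by 85 mm) begins 54 mm behind the grasp point. The pads swing forward as they close: fully open they stand 13 mm farther back than shut.
Start: joints at [1.286, 0.264, 1.604, -0, 1.274, -0.037], TCP at [0.166, 0.654, 0.231] pointing down, gripper open.
Joint ranges: [-2.63, 2.63], [-0.94, 2.18], [0.31, 2.57], [-1.31, 4.45], [0, 2.66], [-2.55, 2.55]. Speed limits (rad/s): [2.57, 2.57, 3.14, 3.14, 3.14, 3.14].

### API

Orientations are given as a rotation vector (axis times angle).
In Python, from workcell import bot gives the robot as it stands.
- The arm moves only by the tool drive_tool, never from a script. Its argument "deltas" is a list of rows, each an object with "hand": the opening, from 0 (shut) to 1 (fully open); "offset": the shift along the world's x, y, z in cm, a list of three; "angular": the turn, a rotation vector about the world's x, y, z in degrees, a list of three. A call has 1 to 8 rows; each row is the pose to reach, as a shift and turn from the pose commanded when the call began; what a row does not reach only later rows make up. A row lasts 1/8 s, in which the tool goes at most 62.5 mm and 10.7 degrees, less where a joint would pass 70% of its speed; a pose out of reach is approached as far as the arm can. A call with a gripper value outside its range is refused whole. The fingers move at their own pace and stop on an object; "force" is the grip in N (left out, the last holds). Time passes only in rows, so rows that repeat a pose let the fingers close. It gives the time, the measured TCP pose, the force and the opening at its end, in the units of the state.
- bot.read_state(): the state, without advancing time (a new reading comes with each control period).
- bot.read_camera(name): name is "side" or "top" or "wrist"; returns a dict with "frame" (420x560x3 uint8, blue, green, red), "mtx" (3x3 intrinsics, pixels), "R" (3x3) and "t" (3): a world point X has camera coordinates R X + t. Camera axes: x right, y down, z forward; pixel columns grow to the right and rows downward; lengths in m; the calibration is good to about 2 mm. A picture is of the moment at which its call begins. There is no depth.
- bot.finish_job(): hands the job in, once; it reports no verdict.
The state is a dict: "time": time; "q": joint angles; "joint_vel": joint speeds; "joint_torque": joint torques, N m; "tool_pos": TCP position; "tcp_rot": TCP orientation; "wrist_force": force on the tool from outside, world axes, zero at the start; "torque": the same for the moment, N m; "width": opening from 0.0 (shut) to 1.0 (fully open).
Only numpy, scipy, OpenCV 4.12 (cv2) and the standard library are available. Lean on these libraries where they do the work, as an engineer would, in place of code of your own. Each camera call takes 0.05 s, during which the arm holds its last target. There are 200 camera calls.

### The job

Put the orange tool case away: slide it over the bench, long way in, into the empty one of the two plywood bays, and push it fully home against the back wall (its end then still stands out a little at the mouth). Leave everything else on the bench where it is, and finish with the gripper clear.

Things in the scene. Friction and masses are not known exactly. Their poses are not given: they have to be found in the camera images.
- case: closed orange plastic tool case lying on the bench, 150 long (its x) by 96 wide (its y) by 42 tall (its z), about 0.4 kg; too wide to grasp, meant to be pushed; either end may go first. Origin: centre of its underside. Fully home in the bay, 8 mm of its length stands out of the mouth and its origin lies at x = -8 mm in the bay's frame
- bay: the EMPTY bay: a floorless plywood frame fixed to the bench, 150 deep (x), 142 wide (y), 62 tall outside; walls and roof 8 mm; opening 126 wide, 54 high; 142 deep inside, mouth to back wall. A 40 mm wide slot runs along the roof's middle. Origin: on the bench under its centre; x points inward: the mouth is the open -x side, 75 mm from the origin, facing about world -y; z up
- bay_mouth (a point): centre of the empty bay's mouth, at bench level; axes as bay
- full_bay: the other bay, the same frame but filled with a cardboard box and a grey box, nothing fits in; fixed; the two bays stand side by side and may be swapped; axes as bay
- glue_tub: white plastic glue tub with lid, 72 mm across, 75 mm tall, loose, a bystander; origin at its underside
- mould_a: dark wooden hexagonal mould block with a steel boss, 81 mm across corners, about 45 mm tall, on the right (-y), loose, a bystander; origin at its underside
- mould_b: a second hexagonal mould block like mould_a, also on the right, loose, a bystander; origin at its underside
- knife: utility knife lying flat, yellow handle and grey blade cover, 163 mm long, 16 mm tall, long along its x, loose, a bystander; origin at its underside
- cardboard_form: drop-shaped form of laminated cardboard standing point up, 150 mm across at most, 175 mm tall, loose, a bystander; origin at its underside
- brush: paint brush lying flat, 200 mm long along its x, loose, a bystander; origin at its underside
There are look-alikes about, which are no part of the job. Several things look just like the case: the one meant starts farthest from the robot's base. What is shaped like the bay but turquoise is not meant.

How it is judged:
By the outcome, as a careful person would: the job done as asked, in the order asked, and still so for the second after the job is handed in, with the robot touching nothing.
It also fails if it takes over 56 s, if anything falls off the work surface, if the arm or the gripper's body presses on something with over 40 N, if the wrist force passes 120 N, or if a joint passes its speed limit or range.

## Working session

There is one attempt and no reset: what is moved stays moved. The work goes in short steps, Python scripts to look and compute and a tool call to move; the robot and the scene stay as the last step left them, time stands still between calls to the robot, and variables do not carry over. Pictures are saved under pics/ and viewed, about 8 in all and at most 12, crops included, and the job is handed in when it is done.

Besides the shell and the picture viewer there is one more tool, called after ">>>" in YAML: its name, and indented under it one key for each argument. drive_tool: Moves the arm, as the interface text tells. Its arguments: {"type":"object","properties":{"deltas":{"type":"array"},"force":{"type":"number"}},"required":["deltas"]}

```bash
mkdir -p pics
cat > h.py <<'E'
import numpy as np, cv2
from workcell import bot
def cam(n,save=None):
    c=bot.read_camera(n)
    if save: cv2.imwrite('pics/'+save,c['frame'])
    return c
def ray(c,uv,z):
    "world point at height z seen at pixel uv"
    K,R,t=map(np.array,(c['mtx'],c['R'],c['t']))
    d=R.T@np.linalg.inv(K)@np.array([*uv,1.]); o=-R.T@t
    return o+d*(z-o[2])/d[2]
def proj(c,X):
    K,R,t=map(np.array,(c['mtx'],c['R'],c['t']))
    p=K@(R@np.array(X)+t); return p[:2]/p[2]
E
python3 - <<'E'
from h import *
for n in('top','side'):
    c=cam(n,n+'0.png'); print(n,-np.array(c['R']).T@c['t'],c['mtx'][0][0])
s=bot.read_state();print({k:np.round(v,3) for k,v in s.items()})
E
```

```text
top [ 0.25495034 -0.03356657  1.48849525] 468.7663551644722
side [ 0.26812331 -1.06126916  1.02038643] 454.29200014110654
{'time': np.float64(0.1), 'q': array([ 1.286,  0.265,  1.605,  0.   ,  1.274, -0.037]), 'joint_vel': array([ 0.001, -0.001, -0.004,  0.001, -0.   , -0.001]), 'joint_torque': array([ 1.0000e-03, -5.1671e+01, -3.6859e+01,  0.0000e+00,  6.0000e-03,
       -0.0000e+00]), 'tool_pos': array([0.165, 0.654, 0.23 ]), 'tcp_rot': array([-3.880e-01, -3.117e+00,  3.000e-03]), 'wrist_force': array([-0.099, -0.037, -0.005]), 'torque': array([0.011, 0.014, 0.045]), 'width': np.float64(1.001)}
```

View pics/top0.png

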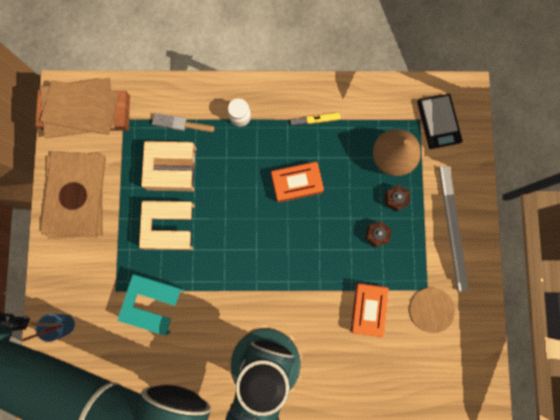

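View pics/side0.png

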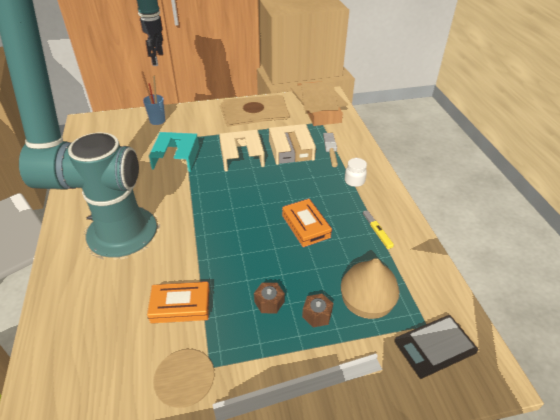

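Two things look like the case, at top-view pixels (298,182) and (371,310); the base is near (265,370), so the far one at (298,182) is meant. There are three bay-like frames. The turquoise one at (150,305) is not meant. The one at (167,165) is filled: the side view shows its boxes at (290,150). The empty one is at (165,225) in the top view and (242,150) in the side view.

```bash
cat > m.py <<'E'
from h import *
def case(c,near,z=0.042):
    hsv=cv2.cvtColor(c['frame'],cv2.COLOR_BGR2HSV)
    m=cv2.inRange(hsv,(3,190,110),(16,255,255))
    n,l,s,ce=cv2.connectedComponentsWithStats(m)
    i=min((i for i in range(1,n) if s[i,4]>150),key=lambda i:np.hypot(*(ce[i]-near)))
    p=np.argwhere(l==i)[:,::-1]
    P=np.array([ray(c,q,z)[:2] for q in p],np.float32)
    (cx,cy),(w,h),a=cv2.minAreaRect(P)
    if w<h: w,h,a=h,w,a+90
    return cx,cy,w,h,(a%180)
E
python3 - <<'E'
from m import *
c=cam('top'); f=c['frame']
for z in(.035,.042): print(case(c,(298,182),z))
print(case(c,(371,310)))
# bays: light wood on mat
hsv=cv2.cvtColor(f,cv2.COLOR_BGR2HSV)
m=cv2.inRange(hsv,(8,40,150),(30,170,255))[130:260,125:215]
n,l,s,ce=cv2.connectedComponentsWithStats(m)
for i in range(1,n):
    if s[i,4]>300:
        P=np.array([ray(c,(q[1]+125,q[0]+130),.062)[:2] for q in np.argwhere(l==i)],np.float32)
        print('bay',s[i],cv2.minAreaRect(P))
a=cv2.resize(f[130:260,120:340],None,fx=3.5,fy=3.5,interpolation=cv2.INTER_CUBIC)
s=cam('side')['frame']; b=cv2.resize(s[120:175,200:340],(770,302),interpolation=cv2.INTER_CUBIC)
cv2.imwrite('pics/crop1.png',cv2.resize(np.vstack([a[:, :770][:, :],b])[:, :],None,fx=.78,fy=.78))
E
```

```text
(0.5623493194580078, -0.0969698578119278, 0.14876116812229156, 0.09912003576755524, 102.09912776947021)
(0.5608688592910767, -0.09666448086500168, 0.14804469048976898, 0.09864269196987152, 102.09917640686035)
(0.16353487968444824, -0.313992440700531, 0.14644365012645721, 0.09330639988183975, 171.72349548339844)
bay [  17   11   54   50 2233] ((0.6078184247016907, 0.3031002879142761), (0.16131094098091125, 0.1526823788881302), 88.41867065429688)
bay [  14   71   55   49 1977] ((0.42139843106269836, 0.30408886075019836), (0.1612733155488968, 0.14751961827278137), 89.77415466308594)
```

View pics/crop1.png

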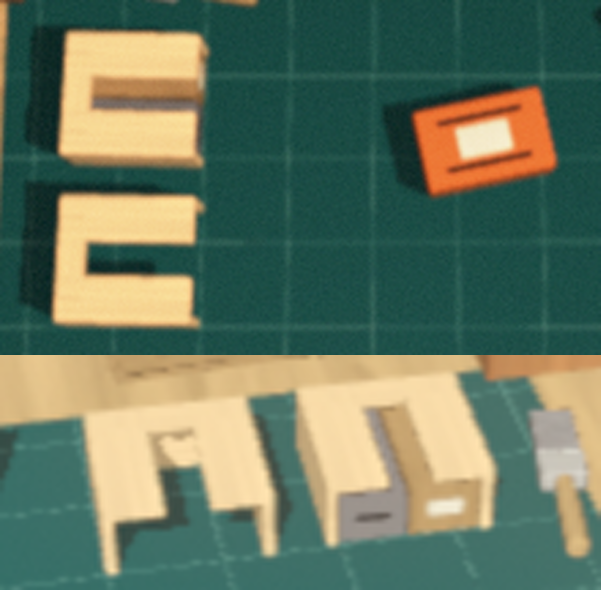

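The crop confirms it: the near bay (roof about (125,258) in the crop) is hollow and the other holds a grey and a cardboard box. The orange case is at (485,138). Next I fit the bay's pose with a projected model.

```bash
cat >> m.py <<'E'
from scipy.optimize import minimize
def fit(c,mask,boxes,x0,S=4):
    "pose (x,y,yaw) whose projected boxes best cover the mask; boxes: x0,x1,y0,y1,z0,z1"
    M=cv2.resize(mask,None,fx=S,fy=S,interpolation=cv2.INTER_LINEAR)>127
    def cost(v):
        r=np.zeros(M.shape,np.uint8); cs,sn=np.cos(v[2]),np.sin(v[2])
        for b in boxes:
            p=[proj(c,(v[0]+cs*x-sn*y,v[1]+sn*x+cs*y,z)) for x in b[:2] for y in b[2:4] for z in b[4:]]
            h=cv2.convexHull(((np.array(p)+.5)*S-.5).astype(np.float32))
            cv2.fillConvexPoly(r,np.round(h*16).astype(np.int32),1,shift=4)
        r=r>0; return 1-(r&M).sum()/(r|M).sum()
    s=np.array(x0)+np.array([[0,0,0],[.01,0,0],[0,.01,0],[0,0,.1]])
    o=minimize(cost,x0,method='Nelder-Mead',options=dict(initial_simplex=s,xatol=1e-4,fatol=1e-4))
    return np.round(o.x,4),round(o.fun,3)
BAY=[(-.075,.075,.02,.071,.054,.062),(-.075,.075,-.071,-.02,.054,.062),(.06,.075,-.071,.071,0,.062),(-.075,.075,.063,.071,0,.062),(-.075,.075,-.071,-.063,0,.062)]
CASE=[(-.075,.075,-.048,.048,0,.042)]
def cmask(c,near):
    hsv=cv2.cvtColor(c['frame'],cv2.COLOR_BGR2HSV)
    m=cv2.inRange(hsv,(2,150,70),(18,255,255))
    x,y=near; k=np.zeros_like(m); k[max(y-45,0):y+45,max(x-45,0):x+45]=255
    m=cv2.morphologyEx(m&k,cv2.MORPH_CLOSE,np.ones((15,15)))
    return m
E
python3 - <<'E'
from m import *
c=cam('top')
hsv=cv2.cvtColor(c['frame'],cv2.COLOR_BGR2HSV)
m=cv2.inRange(hsv,(8,40,120),(32,190,255)); k=np.zeros_like(m);k[196:256,130:205]=255
print('bay',fit(c,m&k,BAY,(.42,.31,1.57)))
print('case',fit(c,cmask(c,(298,182)),CASE,(.562,-.097,1.78)))
E
```

```text
bay (array([0.4236, 0.3079, 1.5511]), np.float64(0.079))
case (array([ 0.5646, -0.0972,  1.7802]), np.float64(0.025))
```

>>> drive_tool:
  deltas:
    - {"hand":1,"offset":[3,-4.6,0],"angular":[0,0,3]}
    - {"hand":1,"offset":[6,-9.2,0],"angular":[0,0,6]}
    - {"hand":1,"offset":[9,-13.8,0],"angular":[0,0,10]}
    - {"hand":1,"offset":[12,-18.4,0],"angular":[0,0,13]}
    - {"hand":1,"offset":[15,-23,0],"angular":[0,0,16]}
    - {"hand":1,"offset":[18,-27.6,0],"angular":[0,0,20]}
    - {"hand":1,"offset":[21,-32.2,0],"angular":[0,0,23]}
    - {"hand":1,"offset":[24,-36.8,0],"angular":[0,0,26]}

```text
time: 1.25
tool_pos: [0.4063, 0.2848, 0.2315]
tcp_rot: [-0.326, 3.124, 0.0]
wrist_force: [-0.2, 0.3, -0.1]
width: 0.999
```

>>> drive_tool:
  deltas:
    - {"hand":1,"offset":[3.2,-4.8,0],"angular":[0,0,0]}
    - {"hand":1,"offset":[6.4,-9.6,0],"angular":[0,0,0]}
    - {"hand":1,"offset":[9.6,-14.4,-1],"angular":[0,0,0]}
    - {"hand":1,"offset":[12.8,-19.2,-3],"angular":[0,0,0]}
    - {"hand":1,"offset":[16,-24,-5],"angular":[0,0,0]}
    - {"hand":1,"offset":[19.2,-28.8,-7],"angular":[0,0,0]}
    - {"hand":1,"offset":[22.4,-33.6,-9],"angular":[0,0,0]}
    - {"hand":1,"offset":[24.5,-36.6,-11],"angular":[0,0,0]}

```text
time: 2.25
tool_pos: [0.6518, -0.0823, 0.1206]
tcp_rot: [-0.32, 3.125, -0.001]
wrist_force: [-0.8, 0.4, 0.9]
width: 1.003
```

```bash
cat > st.py <<'E'
from m import *
from scipy.spatial.transform import Rotation as Ro
def st():
    s=bot.read_state(); R=Ro.from_rotvec(s['tcp_rot']).as_matrix()
    print('t',round(float(s['time']),2),'tcp',np.round(s['tool_pos'],4),'yang',round(float(np.degrees(np.arctan2(R[1,1],R[0,1]))),1),'zdir',np.round(R[:,2],3),'F',np.round(s['wrist_force'],1),'w',round(float(s['width']),2))
E
python3 - <<'E'
from st import *
st(); cam('wrist','w1.png')
E
```

```text
t 2.25 tcp [ 0.6518 -0.0823  0.1206] yang 101.7 zdir [ 0.001 -0.    -1.   ] F [-0.8  0.4  0.9] w 1.0
```

View pics/w1.png

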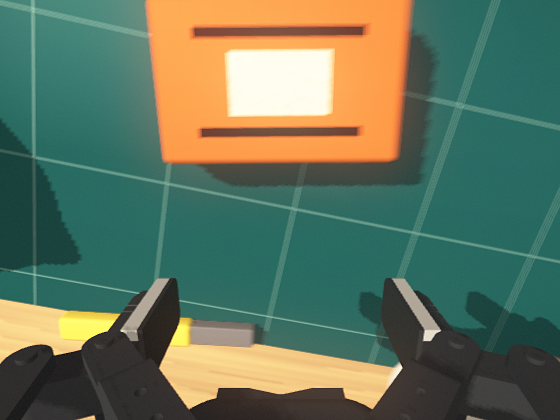

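The wrist view shows the case square to the jaws (near edge at row 160, columns 163–398), with the fingers at columns 155 and 410 clear of its face. I'll lower and push it sideways.

>>> drive_tool:
  deltas:
    - {"hand":1,"offset":[0,0,-5],"angular":[0,0,0]}
    - {"hand":1,"offset":[0,0,-9],"angular":[0,0,0]}
    - {"hand":1,"offset":[0,0,-11.2],"angular":[0,0,0]}
    - {"hand":1,"offset":[-1,-0.2,-11.2],"angular":[0,0,0]}
    - {"hand":1,"offset":[-2,-0.4,-11.2],"angular":[0,0,0]}
    - {"hand":1,"offset":[-3,-0.6,-11.2],"angular":[0,0,0]}
    - {"hand":1,"offset":[-4,-0.8,-11.2],"angular":[0,0,0]}
    - {"hand":1,"offset":[-5,-1,-11.2],"angular":[0,0,-0.5]}

```text
time: 3.3
tool_pos: [0.6026, -0.0901, 0.0115]
tcp_rot: [-0.308, 3.121, -0.002]
wrist_force: [4.6, 0.5, 3.3]
width: 1.001
```

>>> drive_tool:
  deltas:
    - {"hand":1,"offset":[-1,-0.2,0],"angular":[0,0,-1.5]}
    - {"hand":1,"offset":[-2,-0.4,0],"angular":[0,0,-3]}
    - {"hand":1,"offset":[-3,-0.6,0],"angular":[0,0,-4.5]}
    - {"hand":1,"offset":[-4,-0.8,0],"angular":[0,0,-6]}
    - {"hand":1,"offset":[-5,-1,0],"angular":[0,0,-7.5]}
    - {"hand":1,"offset":[-6,-1.1,0],"angular":[0,0,-9]}
    - {"hand":1,"offset":[-7,-1.2,0],"angular":[0,0,-10.5]}
    - {"hand":1,"offset":[-8,-1.3,0],"angular":[0,0,-12]}

```text
time: 4.3
tool_pos: [0.5228, -0.1035, 0.0111]
tcp_rot: [0.021, 3.136, -0.002]
wrist_force: [5.1, 0.3, 4.5]
width: 0.999
```

Run:
```python
from st import *
st(); c=cam('top','t2.png'); cam('side','s2.png')
cv2.imwrite('pics/t2c.png',cv2.resize(c['frame'][120:300,100:400],None,fx=2.5,fy=2.5))
```

```text
t 4.3 tcp [ 0.5228 -0.1035  0.0111] yang 89.2 zdir [ 0.006 -0.002 -1.   ] F [5.1 0.3 4.5] w 1.0
```

View pics/t2c.png

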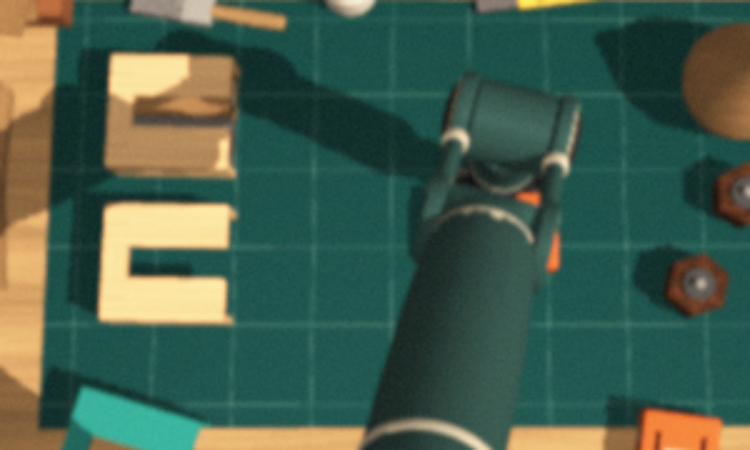

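The crop shows the case under the arm, with its visible end around (545,230), and the moulds untouched. I finish the side push, back off and measure.

>>> drive_tool:
  deltas:
    - {"hand":1,"offset":[-1,0,0],"angular":[0,0,0]}
    - {"hand":1,"offset":[-2,0,0],"angular":[0,0,0]}
    - {"hand":1,"offset":[-3,0,0],"angular":[0,0,0]}
    - {"hand":1,"offset":[-4,0,0],"angular":[0,0,0]}
    - {"hand":1,"offset":[-4.8,0,0],"angular":[0,0,0]}
    - {"hand":1,"offset":[-2,0,0],"angular":[0,0,0]}
    - {"hand":1,"offset":[1,-2,4],"angular":[0,0,-10]}
    - {"hand":0.6,"offset":[1,-6,9],"angular":[0,0,-20]}

```text
time: 5.4
tool_pos: [0.5278, -0.1602, 0.0959]
tcp_rot: [-0.567, -3.081, -0.002]
wrist_force: [0.6, -0.5, -0.0]
width: 0.818
```

>>> drive_tool:
  deltas:
    - {"hand":0.6,"offset":[0,-3,2],"angular":[0,0,-10]}
    - {"hand":0.6,"offset":[0,-6,3],"angular":[0,0,-20]}
    - {"hand":0.6,"offset":[-1,-8,3],"angular":[0,0,-30]}
    - {"hand":0.6,"offset":[-4,-10,3],"angular":[0,0,-40]}
    - {"hand":0.6,"offset":[-7,-10,3],"angular":[0,0,-50]}
    - {"hand":0.6,"offset":[-11,-10,3],"angular":[0,0,-60]}
    - {"hand":0.6,"offset":[-12,-10,3],"angular":[0,0,-70]}
    - {"hand":0.6,"offset":[-12,-10,3],"angular":[0,0,-70]}

```text
time: 6.4
tool_pos: [0.407, -0.26, 0.1259]
tcp_rot: [-2.229, -2.204, 0.002]
wrist_force: [0.3, 0.3, -0.0]
width: 0.601
```

Run:
```python
from st import *
st(); c=cam('top','t3.png'); cam('side','s3.png')
cv2.imwrite('pics/t3c.png',cv2.resize(c['frame'][120:300,100:400],None,fx=2.5,fy=2.5))
p=proj(c,(.417,-.11,.04)).astype(int); print(p)
print('case',fit(c,cmask(c,p),CASE,(.417,-.11,1.55)))
```

```text
t 6.4 tcp [ 0.407  -0.26    0.1259] yang -0.7 zdir [-0.005  0.004 -1.   ] F [ 0.3  0.3 -0. ] w 0.6
[301 226]
case (array([ 0.4126, -0.1016,  1.5641]), np.float64(0.037))
```

View pics/t3c.png

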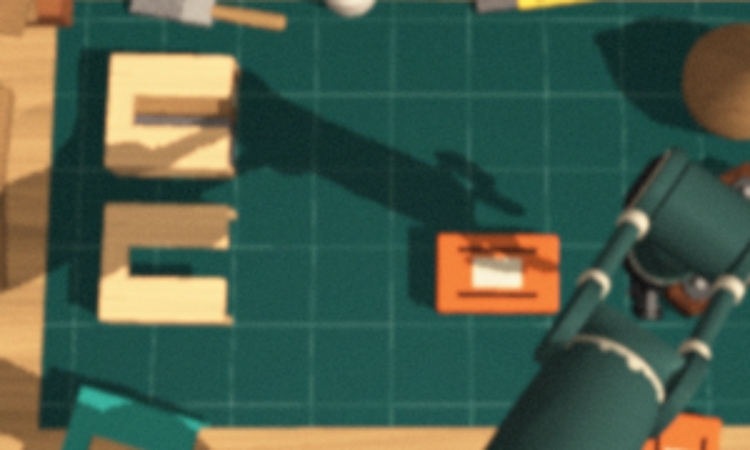

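The case is now in line with the bay: it spans columns 437–560 and rows 234–312 in the crop, with the bay at rows 204–322. The fit gives (0.413, −0.102) at 89.6°, against a bay axis of x ≈ 0.4155 there. I go down behind its end and push inward.

>>> drive_tool:
  deltas:
    - {"hand":0.6,"offset":[0.5,5,0],"angular":[0,0,0]}
    - {"hand":0.6,"offset":[0.5,5,-4],"angular":[0,0,0]}
    - {"hand":0.6,"offset":[0.5,5,-9],"angular":[0,0,0]}
    - {"hand":0.6,"offset":[0.5,5,-11.7],"angular":[0,0,0]}
    - {"hand":0.6,"offset":[0.5,6,-11.7],"angular":[0,0,0]}
    - {"hand":0.6,"offset":[0.5,7,-11.7],"angular":[0,0,0]}
    - {"hand":0.6,"offset":[0.5,8,-11.7],"angular":[0,0,0]}
    - {"hand":0.6,"offset":[0.6,9.2,-11.7],"angular":[0,0,-0.1]}

```text
time: 7.5
tool_pos: [0.4179, -0.1699, 0.0126]
tcp_rot: [2.234, 2.204, 0.001]
wrist_force: [-0.7, -3.8, 1.5]
width: 0.604
```

>>> drive_tool:
  deltas:
    - {"hand":0.6,"offset":[0,1.5,0],"angular":[0,0,0]}
    - {"hand":0.6,"offset":[0.1,3,0],"angular":[0,0,0]}
    - {"hand":0.6,"offset":[0.1,4.5,0],"angular":[0,0,-0.2]}
    - {"hand":0.6,"offset":[0.2,6,0],"angular":[0,0,-0.2]}
    - {"hand":0.6,"offset":[0.2,7.5,0],"angular":[0,0,-0.4]}
    - {"hand":0.6,"offset":[0.3,9,0],"angular":[0,0,-0.4]}
    - {"hand":0.6,"offset":[0.3,10.5,0],"angular":[0,0,-0.4]}
    - {"hand":0.6,"offset":[0.4,12,0],"angular":[0,0,-0.4]}

```text
time: 8.5
tool_pos: [0.4213, -0.0492, 0.012]
tcp_rot: [2.242, 2.198, 0.001]
wrist_force: [-1.0, -5.8, 4.7]
width: 0.601
```

Run:
```python
from st import *
st(); c=cam('top'); d=cam('side')
a=cv2.resize(c['frame'][150:290,110:310],(500,350)); b=cv2.resize(d['frame'][110:250,180:340],(400,350))
cv2.imwrite('pics/t4c.png',cv2.resize(np.hstack([a,b]),None,fx=.88,fy=.88))
```

```text
t 8.5 tcp [ 0.4213 -0.0492  0.012 ] yang -1.2 zdir [ 0.002 -0.001 -1.   ] F [-1.  -5.8  4.7] w 0.6
```

View pics/t4c.png

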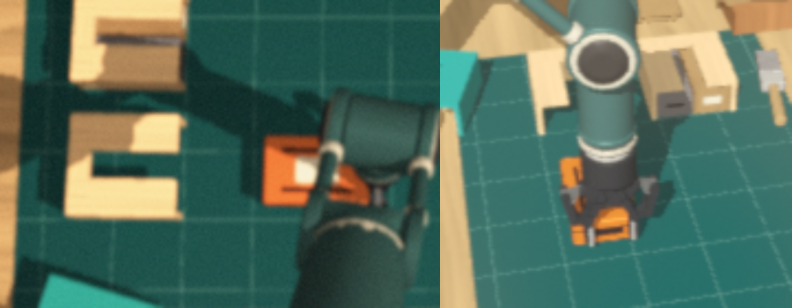

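The case runs straight behind the fingers: its front edge is at column 264 and rows 137–204 in the left crop, and the bay's mouth is at column 182 and rows 115–217. I check its lateral position in numbers.

Run:
```python
from st import *
c=cam('top'); hsv=cv2.cvtColor(c['frame'],cv2.COLOR_BGR2HSV)
m=cv2.inRange(hsv,(2,150,70),(18,255,255))
for u in (231,233,236,239,242):
    v=np.where(m[200:255,u])[0]+200; a,b=ray(c,(u,v.min()-.5),.042),ray(c,(u,v.max()+.5),.042)
    print(u,v.min(),v.max(),a[:2].round(4),b[:2].round(4),'predicted near edge z0->',proj(c,(a[0]-.096,a[1],0)).round(1))
```

```text
231 212 242 [0.4648 0.1087] [0.3682 0.1076] predicted near edge z0-> [232.  243.3]
233 212 242 [0.4648 0.1024] [0.3682 0.1015] predicted near edge z0-> [233.9 243.3]
236 212 242 [0.4648 0.0931] [0.3681 0.0922] predicted near edge z0-> [236.9 243.3]
239 212 242 [0.4648 0.0838] [0.3681 0.083 ] predicted near edge z0-> [239.8 243.3]
242 212 242 [0.4647 0.0744] [0.3681 0.0737] predicted near edge z0-> [242.8 243.3]
```

>>> drive_tool:
  deltas:
    - {"hand":0.6,"offset":[0.05,1.5,0],"angular":[0,0,0]}
    - {"hand":0.6,"offset":[0.1,3,0],"angular":[0,0,0]}
    - {"hand":0.6,"offset":[0.15,4.5,0],"angular":[0,0,0]}
    - {"hand":0.6,"offset":[0.2,6,0],"angular":[0,0,0]}
    - {"hand":0.6,"offset":[0.2,7.5,0],"angular":[0,0,0]}
    - {"hand":0.6,"offset":[0.2,9,0],"angular":[0,0,0]}
    - {"hand":0.6,"offset":[0.2,10.5,0],"angular":[0,0,0]}
    - {"hand":0.6,"offset":[0.2,12,0],"angular":[0,0,0]}

```text
time: 9.65
tool_pos: [0.4224, 0.0713, 0.011]
tcp_rot: [-2.244, -2.198, 0.0]
wrist_force: [0.2, -3.1, 1.9]
width: 0.6
```

Run:
```python
from st import *
st(); c=cam('top'); d=cam('side')
a=cv2.resize(c['frame'][150:290,110:310],(500,350)); b=cv2.resize(d['frame'][110:250,180:340],(400,350))
cv2.imwrite('pics/t5c.png',cv2.resize(np.hstack([a,b]),None,fx=.88,fy=.88))
```

```text
t 9.65 tcp [0.4224 0.0713 0.011 ] yang -1.2 zdir [-0. -0. -1.] F [ 0.2 -3.1  1.9] w 0.6
```

View pics/t5c.png

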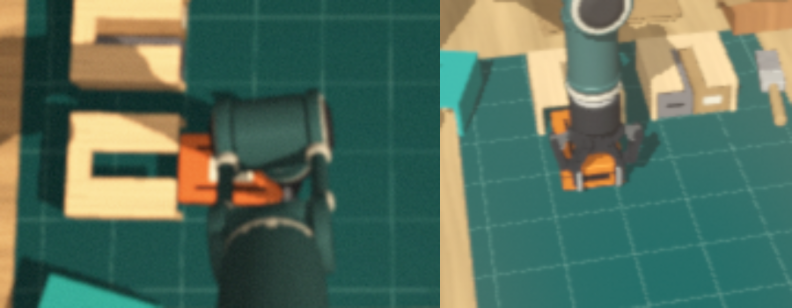

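The case's front end is at the mouth and centred (rows 134–206, against the bay's 113–217). The wrist camera points over the bay, so I check its height before going on.

Run:
```python
from st import *
c=cam('wrist'); print(-np.array(c['R']).T@np.array(c['t'])); st()
```

```text
[0.42458054 0.14793829 0.15520457]
t 9.8 tcp [0.4224 0.0715 0.0109] yang -1.1 zdir [-0.     0.001 -1.   ] F [0.4 0.9 0.3] w 0.6
```

>>> drive_tool:
  deltas:
    - {"hand":0.6,"offset":[0,1.5,0],"angular":[0,0,0]}
    - {"hand":0.6,"offset":[0.05,3,0],"angular":[0,0,0]}
    - {"hand":0.6,"offset":[0.05,4.5,0],"angular":[0,0,0]}
    - {"hand":0.6,"offset":[0.1,6,0],"angular":[0,0,0]}
    - {"hand":0.6,"offset":[0.1,7.5,0],"angular":[0,0,0]}
    - {"hand":0.6,"offset":[0.1,8,0],"angular":[0,0,0]}

```text
time: 10.55
tool_pos: [0.4237, 0.1514, 0.0112]
tcp_rot: [2.243, 2.2, 0.0]
wrist_force: [0.1, -2.1, 0.0]
width: 0.602
```

>>> drive_tool:
  deltas:
    - {"hand":0.6,"offset":[0,1,0],"angular":[0,0,0]}
    - {"hand":0.6,"offset":[0,2,0],"angular":[0,0,0]}
    - {"hand":0.6,"offset":[0,3,0],"angular":[0,0,0]}
    - {"hand":0.6,"offset":[0,4,0],"angular":[0,0,0]}
    - {"hand":0.6,"offset":[0,4.6,0],"angular":[0,0,0]}
    - {"hand":0.6,"offset":[0,5,0],"angular":[0,0,0]}
    - {"hand":0.6,"offset":[0,5.3,0],"angular":[0,0,0]}
    - {"hand":0.6,"offset":[0,5.6,0],"angular":[0,0,0]}

```text
time: 11.55
tool_pos: [0.4236, 0.2063, 0.0112]
tcp_rot: [2.245, 2.198, -0.0]
wrist_force: [-0.3, -4.2, 2.4]
width: 0.599
```

>>> drive_tool:
  deltas:
    - {"hand":0.6,"offset":[0,0.2,0],"angular":[0,0,0]}
    - {"hand":0.6,"offset":[0,0.4,0],"angular":[0,0,0]}

```text
time: 11.8
tool_pos: [0.4236, 0.2103, 0.0112]
tcp_rot: [2.245, 2.198, -0.0]
wrist_force: [0.5, -4.6, 3.5]
width: 0.605
```

Still only sliding friction (about 4–5 N), so I go on in small steps until the back wall is felt.

>>> drive_tool:
  deltas:
    - {"hand":0.6,"offset":[0,0.1,0],"angular":[0,0,0]}
    - {"hand":0.6,"offset":[0,0.2,0],"angular":[0,0,0]}
    - {"hand":0.6,"offset":[0,0.3,0],"angular":[0,0,0]}

```text
time: 12.18
tool_pos: [0.4236, 0.211, 0.0112]
tcp_rot: [2.241, 2.198, -0.005]
wrist_force: [1.3, -17.7, 7.7]
width: 0.599
```

>>> drive_tool:
  deltas:
    - {"hand":0.6,"offset":[0,0.1,0],"angular":[0,0,0]}
    - {"hand":0.6,"offset":[0,0.2,0],"angular":[0,0,0]}

```text
time: 12.42
tool_pos: [0.4236, 0.2111, 0.0112]
tcp_rot: [2.239, 2.197, -0.009]
wrist_force: [3.5, -26.2, 10.6]
width: 0.6
```

The force rises sharply at TCP y = 0.211, where the back wall was predicted at about 0.213. I back straight off, rise and look.

>>> drive_tool:
  deltas:
    - {"hand":0.6,"offset":[0,-0.5,0],"angular":[0,0,0]}
    - {"hand":0.6,"offset":[0,-2.5,0],"angular":[0,0,0]}
    - {"hand":0.6,"offset":[0,-6,0],"angular":[0,0,0]}
    - {"hand":0.6,"offset":[0,-11,4],"angular":[0,0,0]}
    - {"hand":0.6,"offset":[0,-15,9],"angular":[0,0,0]}
    - {"hand":0.6,"offset":[0,-19,13],"angular":[0,0,0]}
    - {"hand":0.6,"offset":[0,-24,16],"angular":[0,0,0]}
    - {"hand":0.6,"offset":[0,-28,16],"angular":[0,0,0]}

```text
time: 13.42
tool_pos: [0.4264, -0.066, 0.1747]
tcp_rot: [2.241, 2.193, 0.009]
wrist_force: [0.3, -0.0, -0.3]
width: 0.599
```

Run:
```python
from st import *
st(); c=cam('top','t6.png'); d=cam('side','s6.png')
a=cv2.resize(c['frame'][185:260,125:215],(432,360),interpolation=cv2.INTER_CUBIC); b=cv2.resize(d['frame'][120:185,205:295],(360,260),interpolation=cv2.INTER_CUBIC)
o=np.zeros((360,800,3),np.uint8);o[:,:432]=a;o[:260,440:]=b
cv2.imwrite('pics/t6c.png',o)
hsv=cv2.cvtColor(c['frame'],cv2.COLOR_BGR2HSV); m=cv2.inRange(hsv,(2,170,70),(14,255,255))[196:256,130:215]
v,u=np.where(m); r=u[v>0]+130
for row in range(210,246,5):
    k=np.where(m[row-196])[0]+130
    if len(k): print(row,k.min(),k.max(),ray(c,(k.max()+.5,row),.042)[:2].round(4))
for yy in (.214,.225,.235): print(yy,proj(c,(.42,yy,.042)).round(1))
# bystanders moved?
f0=cv2.imread('pics/top0.png'); df=cv2.absdiff(f0,c['frame']).max(2)
for n,(x,y) in dict(tub=(239,112),knife=(316,119),ma=(398,197),mb=(378,234),form=(397,152),brush=(183,124),case2=(371,310),turq=(150,305)).items():
    p=f0[y-14:y+14,x-14:x+14]; r=cv2.matchTemplate(c['frame'][y-20:y+20,x-20:x+20],p,cv2.TM_CCOEFF_NORMED); print(n,cv2.minMaxLoc(r)[1::2],np.round(r.max(),3))
```

```text
t 13.43 tcp [ 0.4264 -0.066   0.1747] yang -1.2 zdir [ 0.009 -0.    -1.   ] F [ 0.3 -0.  -0.3] w 0.6
215 192 195 [0.4542 0.2187]
220 152 195 [0.4385 0.2184]
225 152 194 [0.4229 0.2212]
230 181 194 [0.4073 0.2208]
235 191 194 [0.3918 0.2205]
240 191 194 [0.3763 0.2202]
0.214 [196.8 225.9]
0.225 [193.2 225.9]
0.235 [190.  225.9]
tub (0.9989625811576843, (6, 6)) 0.999
knife (0.9989131093025208, (6, 6)) 0.999
ma (0.991256594657898, (6, 6)) 0.991
mb (0.9924713373184204, (6, 6)) 0.992
form (0.9948256611824036, (6, 6)) 0.995
brush (0.998603105545044, (6, 6)) 0.999
case2 (0.9987230896949768, (6, 6)) 0.999
turq (0.75680011510849, (7, 7)) 0.757
```

View pics/t6c.png

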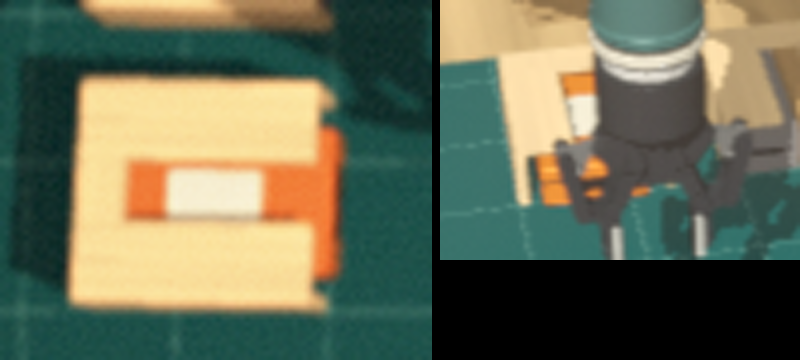

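The case is inside, parallel to the bay, with an orange strip at the mouth (columns 318–342 in the crop). The bystanders match their starting images with zero shift. The strip measures about 10 mm ± 3 against the expected 8 mm, so I check the protrusion with the wrist camera from above the mouth.

>>> drive_tool:
  deltas:
    - {"hand":0.6,"offset":[0,5,3],"angular":[0,0,0]}
    - {"hand":0.6,"offset":[0,10,3],"angular":[0,0,0]}
    - {"hand":0.6,"offset":[0,15,3],"angular":[0,0,0]}
    - {"hand":0.6,"offset":[0,20,3],"angular":[0,0,0]}
    - {"hand":0.6,"offset":[0,20,3],"angular":[0,0,0]}

```text
time: 14.15
tool_pos: [0.4226, 0.1395, 0.2005]
tcp_rot: [-2.237, -2.203, -0.001]
wrist_force: [-0.2, -0.7, 0.6]
width: 0.6
```

Run:
```python
from st import *
st(); c=cam('wrist','w7.png'); print('cam',-np.array(c['R']).T@np.array(c['t']),np.array(c['R'])[2])
f=c['frame'].copy()
# predicted case end and mouth, for the fitted bay pose
B=np.array([.4236,.3079]);a=1.5511;X=np.array([np.cos(a),np.sin(a)]);Y=np.array([-X[1],X[0]])
for (lx,z,w,col) in((-.083,.042,.048,(255,0,0)),(-.075,.062,.071,(0,255,0))):
    p=[proj(c,(*(B+lx*X+s*w*Y),z)) for s in(-1,1)]; print(lx,np.round(p,1))
    cv2.line(f,*[tuple(map(int,np.round(q))) for q in p],col,1)
cv2.imwrite('pics/w7o.png',f)
```

```text
t 14.15 tcp [0.4226 0.1395 0.2005] yang -0.9 zdir [-0.001  0.002 -1.   ] F [-0.2 -0.7  0.6] w 0.6
cam [0.4245214  0.21522263 0.34484075] [-0.00501131 -0.29960302 -0.95405079]
-0.083 [[335.9  92.3]
 [218.4  91.7]]
-0.075 [[370.9  80.4]
 [183.   79.4]]
```

View pics/w7o.png

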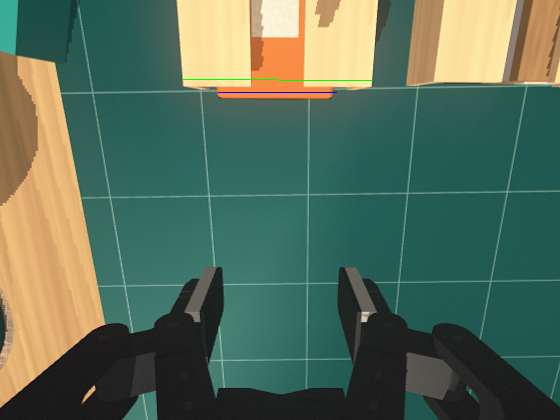

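The overlay shows the mouth edge at about row 84–88, against row 80 predicted, and the case end at about row 97. I zoom in to resolve it.

Run:
```python
from st import *
c=cam('wrist'); f=c['frame']
cv2.imwrite('pics/w7z.png',cv2.resize(f[60:115,170:390],None,fx=3.6,fy=8,interpolation=cv2.INTER_NEAREST))
for u in (200,225,240,315,328,355): print(u,[tuple(int(x) for x in f[r,u]) for r in range(76,102,1)])
for z,rows in((.062,(82,84,86,88)),(.054,(86,88)),(.042,(92,94,96,98)),(0,(92,98))): print(z,[(r,ray(c,(277,r),z)[1].round(4)) for r in rows])
```

```text
200 [(155, 223, 251), (156, 224, 251), (157, 225, 251), (156, 224, 251), (155, 223, 251), (156, 225, 252), (155, 224, 252), (123, 179, 228), (88, 124, 164), (130, 189, 236), (139, 195, 237), (139, 161, 132), (158, 178, 141), (142, 161, 129), (132, 149, 115), (129, 146, 111), (125, 142, 106), (127, 143, 107), (126, 143, 108), (128, 146, 109), (121, 138, 102), (121, 137, 102), (114, 130, 98), (114, 128, 96), (114, 128, 95), (112, 126, 91)]
225 [(168, 233, 253), (166, 232, 253), (166, 233, 253), (167, 234, 254), (167, 233, 253), (167, 233, 253), (165, 233, 253), (139, 205, 248), (69, 140, 248), (69, 141, 248), (70, 141, 248), (71, 143, 248), (71, 143, 248), (69, 141, 248), (70, 142, 248), (68, 141, 249), (70, 145, 250), (69, 143, 252), (62, 128, 243), (57, 94, 168), (86, 93, 69), (94, 104, 77), (91, 103, 76), (93, 103, 75), (94, 105, 77), (93, 104, 74)]
240 [(166, 233, 254), (167, 233, 254), (167, 233, 254), (167, 233, 254), (166, 233, 254), (169, 235, 254), (166, 233, 254), (136, 204, 248), (72, 143, 247), (69, 141, 248), (69, 142, 248), (71, 144, 248), (70, 141, 248), (69, 142, 248), 
[... 1081 characters left out ...]
3), (165, 232, 253), (166, 232, 253), (164, 231, 253), (165, 231, 254), (146, 213, 248), (107, 155, 205), (128, 186, 234), (134, 194, 239), (102, 127, 124), (90, 101, 73), (89, 100, 74), (90, 101, 74), (92, 103, 76), (91, 101, 75), (94, 104, 77), (90, 102, 74), (90, 101, 71), (92, 103, 72), (91, 99, 70), (92, 100, 70), (92, 101, 69), (93, 102, 70), (92, 102, 69)]
0.062 [(82, np.float64(0.2294)), (84, np.float64(0.228)), (86, np.float64(0.2266)), (88, np.float64(0.2252))]
0.054 [(86, np.float64(0.2269)), (88, np.float64(0.2255))]
0.042 [(92, np.float64(0.2229)), (94, np.float64(0.2214)), (96, np.float64(0.2198)), (98, np.float64(0.2182))]
0 [(92, np.float64(0.2242)), (98, np.float64(0.2189))]
```

View pics/w7z.png

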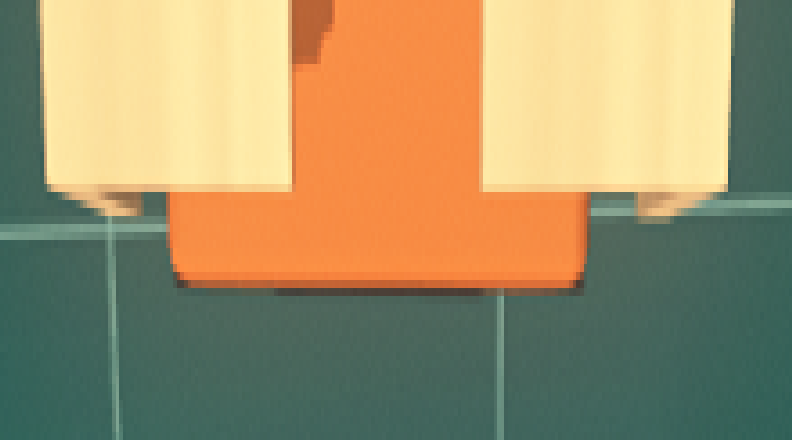

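The zoom resolves it. The roof edge is at row 83.5 (y = 0.228 at z = 62 mm) and the case end at about row 95 (y = 0.2206 at z = 42 mm). The case stands out 7.7 mm, equally on both sides, against the 8 mm expected, so it is home. The gripper hangs free at z = 0.20, so I hand in.

```bash
python3 -c "
from st import *
st(); print(bot.finish_job())"
```

```text
t 14.25 tcp [0.4228 0.1365 0.2004] yang -1.0 zdir [-0.001  0.    -1.   ] F [-0.  -0.6 -0.2] w 0.6
the job is handed in; nothing more can be done
None
```

The orange case is in the empty bay (the one nearer the robot), pushed home against the back wall. The job was handed in at about 14.3 s. I pushed the far case sideways into line with the bay, then pushed its end straight in. It slid with about 5 N until the force rose to 26 N with no further movement.

- **Fit:** from the wrist camera the case stands out 7.7 mm at the mouth, square on both sides, against the 8 mm expected. The coarser top view had given about 10 mm, within its error of about 3 mm. The wrist view also put the mouth about 5 mm nearer the robot's side (−y) than my first bay fit, so I relied on the protrusion and the contact force.
- **Bystanders:** the tub, knife, both moulds, cardboard form, brush and second case showed no shift against the first picture.
- **One weak match:** the turquoise frame matched poorly (0.76, one pixel off). I take that to be the change in the arm's shadow, as nothing went near it, but I did not check it separately.
- **Gripper:** it finished free at 0.20 m height with about zero wrist force.

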